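# Lock a filter cartridge into its bayonet dock

### The job

Take the gas filter cartridge by its bar grip out of the white storage block and fit it upright into the bayonet dock: feel for where its two lugs drop into the collar's slots, push it in against the spring, twist it clockwise (seen from above) under the collar to its stop, and let the spring lift it into its lock. Be gentle, about 80 N on the dock is too much, and leave the other things where they stand.

Things in the scene. Friction and masses are not known exactly. Their poses are not given: they have to be found in the camera images.
- cartridge_center (a point): Centre of the filter cartridge, a loose upright part 98 mm tall, 0.1 to 0.2 kg; on its axis, 49 mm above its underside. z up along the axis; x along the bar grip and the lugs (a half turn changes nothing). Round steel nose 28 mm in diameter, tapered to 20 mm over the lowest 6 mm, 50 mm long; above it a grey drum, 36 mm in diameter, 50 to 66 mm above the underside.
- bar_grip (a point): Middle of the cartridge's bar grip, a grey bar on the drum: 46 mm long along x, 12 mm wide along y, from 66 to 98 mm above the underside (this point at 82 mm). Grip it across its 12 mm with 60 N or more, fingertips above the drum's top.
- lugs (a point): Point on the cartridge's axis, 33 mm above its underside, level with the middle of its two lugs: 7 mm wide, 6 mm high (30 to 36 mm up), sticking out of the nose along +x and -x, under the ends of the bar, to 21 mm from the axis.
- storage_block: White block 70 x 70 x 24 mm, fixed to the worktop, with a 32 mm through hole in the middle where the cartridge stands on the worktop at the start. Origin: centre of the underside.
- dock: Bayonet dock, fixed to the worktop; origin at the centre of its underside, z up along the bore. Aluminium foot 90 x 90 x 8 mm, grey guide block 66 x 66 mm up to 38 mm with a bore 31 mm wide, on it a round steel bayonet collar 58 mm in diameter up to 58 mm. x points to its brass hose barb. Dock and lugs stand up to 80 N, which a landing faster than 25 mm/s can already pass.
- dock_mouth (a point): Centre of the collar's top face, 58 mm above the dock's underside; axes as the dock's. The opening is 30 mm wide with two opposite slots for the lugs, 10.4 mm wide (5 degrees of play), to 23 mm from the axis. The slots lie along x only roughly: the collar is clamped up to 26 degrees (0.45 rad) off either way, untold by this pose; see or feel. Lugs that miss the slots stand on this face.
- dock_contact (a point): Where the cartridge's centre is (72 mm above the dock's underside) when its lugs are in the slots and its nose meets the spring plate, which holds it up there, not locked. The spring pushes back with 5 N here and 0.45 N more per mm. The lugs are below the collar's lip 9 mm under this point; the hard stop comes 13 mm under it (11 N).
- dock_lock (a point): Where the cartridge's centre rests when locked (66 mm above the dock's underside). From the slots, pressed 4 to 6 mm below here, it turns clockwise seen from above, 70 degrees to the middle of the lock notches, solid stop 7 degrees on; the other way is blocked. There the spring lifts the lugs 3 mm into notches: locked here. The turned angle counts from the slots, not from the dock's x.
- brass_weight: Bystander, loose: brass weight, 32 mm in diameter, 42 mm tall, origin at the underside's centre.
- beaker: Bystander, loose: glass beaker, 70 mm in diameter, 86 mm tall, origin at the underside's centre.
- bomb_ring_nut: Bystander, loose: steel ring nut, 68 mm in diameter, 34 mm tall, origin at the underside's centre.
There are look-alikes about, which are no part of the job. Leave any purple look-alike of the part that bears cartridge_center alone.

How it is judged (in metres and radians):
On the way, in this order (a step that is already met when the one before it is completed fails the run):
1. the cartridge is lifted clear of the storage block (height (world z) of cartridge_center above 0.085 m), for 0.2 s.
2. the cartridge is pressed in against the spring until its lugs are below the collar's lip (z of cartridge_center in the frame of dock between 0.054 and 0.0635 m and horizontal distance between cartridge_center and dock below 0.004 m), for 0.05 s.
At the end, for the whole second after the job is handed in: The cartridge is released and locked in the dock: its centre 66 mm above the dock's underside (64.2 to 68.5 mm: neither sprung out nor stuck pressed under the lip), within 4 mm of the dock's axis and upright within 0.12 rad (z of cartridge_center in the frame of dock between 0.0642 and 0.0685 m and horizontal distance between cartridge_center and dock below 0.004 m and angle between cartridge_center's own z axis and vertical below 0.12 rad); the robot touches nothing.
It fails at once if the cartridge is forced against the dock with more than 80 N (contact force between cartridge and dock above 80 N).
It fails at once if a bystander is moved by more than 20 mm (distance of any of brass_weight, beaker, bomb_ring_nut from where it was at the start of the episode above 0.02 m).
It also fails if it takes over 54 s, if anything falls off the work surface, if the arm or the gripper's body presses on something with over 40 N, if the wrist force passes 120 N, or if a joint passes its speed limit or range.

### The arm

A 6-joint arm with a two-finger parallel gripper is mounted at the origin on a cart in front of the work surface, level with it; the furniture and walls round the work are solid. World frame = base frame: x ahead of the robot, y to its left, z up, the work surface at z = 0. Lengths are in mm, angles in rad, forces in N, time in s.
With the tool pointing down it reaches from about 300 to 775 mm from the base axis. Payload 14.6 kg.
Tool frame: the origin (TCP) lies on the centre line of the jaws, within the pads' length; the fingertips stand 8 mm ahead of it and the grasp point (between the pads) lies 11 mm behind it; z points along the fingers, y is the direction in which the jaws open and shut (so a half turn about z gives the same grasp; the last joint's range is limited). The gripper opens to 94 mm and grips with 3 to 60 N. Pads are 16 mm wide; open, the fingers measure 119 mm over their backs; the gripper's body (75 mm by 177 mm) begins 78 mm behind the grasp point.
Start: joints at [1.21, 0.3, 1.521, -0, 1.321, -0.067], TCP at [159.273, 526.423, 213.446] pointing down, gripper open.
Joint ranges: [-3.03, 3.03], [-0.79, 2.21], [0.23, 2.52], [-1.04, 4.18], [0, 3.07], [-2.55, 2.55]. Speed limits (rad/s): [2.22, 2.22, 2.57, 3.14, 3.14, 3.14].

### API

Orientations are given as [roll, pitch, yaw] about the fixed x, y, z axes, in that order (R = Rz(yaw) Ry(pitch) Rx(roll)).
In Python, from cell import read_state, cams, manip gives the robot as it stands.
- The arm moves only by the shell command python3 -m handwheel 'ROWS' [OPENING] [FORCE]. ROWS is JSON, a list of rows, each a list of 4 numbers: the shift along the tool's x, y, z in m, then the turn about the tool's z in degrees. In form: [[dx, dy, dz, turn], ...]. A call has 1 to 5 rows; each row is the pose to reach, as a shift and turn from the pose measured when the call began, along the tool's axes at that moment; what a row does not reach only later rows make up. A row lasts 1/8 s, in which the tool goes at most 62.5 mm and 10.7 degrees, less where a joint would pass 70% of its speed; a pose out of reach is approached as far as the arm can. A call with a gripper value outside its range is refused whole. OPENING is the closure, from 0 (fully open) to 1 (shut), set as the call begins (- or left out, the last holds). The fingers move at their own pace and stop on an object; FORCE is the grip in N (left out, the last holds). Time passes only in rows, so rows that repeat a pose let the fingers close. It gives the time, the measured TCP pose, the force and the opening at its end, in the units of the state.
- read_state(): the state, without advancing time (a new reading comes with each control period).
- cams.camera(name): name is "scene" or "side" or "wrist"; returns the picture (384x512x3 uint8, red, green, blue); there is no depth.
- cams.get_calibration(name): a dict with "vertical_fov" (degrees; the focal length in pixels is half the picture's height over the tangent of half this angle, whatever the lens; pixels are square), "cx", "cy" (the principal point, pixels), "R" (3x3) and "t" (3): a world point X has camera coordinates R X + t. Camera axes: x right, y down, z forward; pixel columns grow to the right and rows downward; lengths in mm; the calibration is good to about 2 mm. A picture is of the moment at which its call begins: read the wrist's pose just before it. get_calibration takes no time and is no camera call; for the wrist camera it gives the pose at the moment of the call.
- manip.sign_off(): hands the job in, once; it reports no verdict.
The state is a dict: "clock": time; "joints": joint angles; "qd": joint speeds; "effort": joint torques, N m; "eef_pos": TCP position; "eef_rot": TCP orientation; "wrist_force": force on the tool from outside, world axes, zero at the start; "moment": the same for the moment, N m; "finger_gap": finger opening in mm.
Only numpy, scipy, OpenCV 4.12 (cv2) and the standard library are available. Lean on these libraries where they do the work, as an engineer would, in place of code of your own. Each camera call takes 0.05 s, during which the arm holds its last target. There are 200 camera calls.

## Working session

There is one attempt and no reset: what is moved stays moved. The work goes in short steps, Python scripts to look and compute and a shell command to move; the robot and the scene stay as the last step left them, time stands still between calls to the robot, and variables do not carry over. Pictures are saved under pics/ and viewed, about 8 in all and at most 12, crops included, and the job is handed in when it is done.

```bash
ls; mkdir -p pics; cat > h.py <<'E'
import numpy as np,cv2
from cell import read_state,cams,manip
def K(c):
    f=192/np.tan(np.radians(c["vertical_fov"])/2); return f
def ray(c,u,v):
    R=np.array(c["R"]);t=np.array(c["t"]);f=K(c)
    d=R.T@np.array([(u-c["cx"])/f,(v-c["cy"])/f,1]); return -R.T@t,d
def atz(c,u,v,z):
    o,d=ray(c,u,v); return o+d*(z-o[2])/d[2]
def proj(c,X):
    p=np.array(c["R"])@np.array(X)+np.array(c["t"]);f=K(c)
    return np.array([f*p[0]/p[2]+c["cx"],f*p[1]/p[2]+c["cy"]])
def snap(n,fn):
    im=cams.camera(n); cv2.imwrite("pics/"+fn,im[:,:,::-1]); return im
E
python3 - <<'E'
from h import *
print(read_state())
import json
for n in("scene","side","wrist"):
    c=cams.get_calibration(n);print(n,{k:np.round(v,3).tolist() for k,v in c.items()})
    snap(n,n+"0.png")
a=[cv2.imread(f"pics/{n}0.png") for n in("scene","side")]
cv2.imwrite("pics/w.png",cv2.resize(np.hstack(a),(800,300),interpolation=cv2.INTER_AREA))
E
```

```text
pics
{'clock': 0.0, 'joints': array([ 1.21043381e+00,  3.00485299e-01,  1.52161045e+00, -6.74173966e-06,
        1.32071245e+00, -6.66185602e-02]), 'qd': array([-0.00045053, -0.0005218 ,  0.00125506, -0.00084534, -0.00271215,
        0.00140677]), 'effort': array([-7.48571620e-04, -5.31818676e+01, -3.52739418e+01,  7.08112679e-02,
        2.44912470e-02, -1.01363171e-04]), 'eef_pos': array([159.16478445, 526.18453271, 212.86612011]), 'eef_rot': array([-3.14037937e+00, -7.44024215e-05,  2.84785032e+00]), 'wrist_force': array([ 0.26117069,  0.20573673, -0.16130972]), 'moment': array([ 0.02958096,  0.01073468, -0.00567142]), 'finger_gap': 94.2092357117893}
scene {'vertical_fov': 51.851, 'cx': 247.819, 'cy': 185.146, 'R': [[0.616, -0.788, 0.02], [-0.51, -0.417, -0.752], [0.601, 0.453, -0.659]], 't': [-371.765, 302.543, 796.71]}
side {'vertical_fov': 51.574, 'cx': 255.952, 'cy': 190.681, 'R': [[-0.999, 0.028, 0.024], [-0.009, 0.451, -0.892], [-0.035, -0.892, -0.451]], 't': [529.157, 90.611, 869.715]}
wrist {'vertical_fov': 69.961, 'cx': 255.648, 'cy': 192.428, 'R': [[0.289, 0.957, -0.001], [0.921, -0.278, 0.272], [0.26, -0.08, -0.962]], 't': [-550.518, -28.526, 390.452]}
```

View pics/scene0.png

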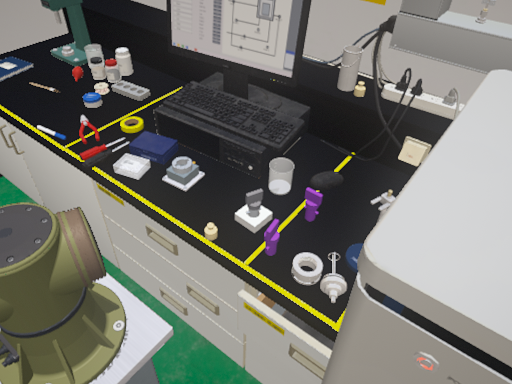

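View pics/side0.png

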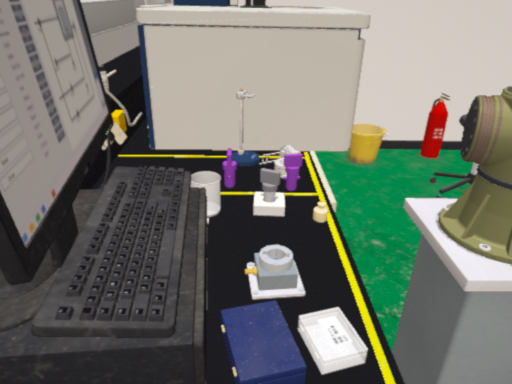

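```bash
python3 - <<'E'
from h import *
s=cv2.imread("pics/scene0.png");d=cv2.imread("pics/side0.png")
a=cv2.resize(s[140:260,150:310],(800,600),interpolation=cv2.INTER_CUBIC) # x5
b=cv2.resize(d[150:310,220:340],(600,800),interpolation=cv2.INTER_CUBIC)
cv2.imwrite("pics/c1.png",a);
b=cv2.resize(d[160:300,200:340],(600,600),interpolation=cv2.INTER_CUBIC)
cv2.imwrite("pics/c2.png",b)
cs=cams.get_calibration("scene");cd=cams.get_calibration("side")
print("dockside foot", atz(cs,183,175,8),atz(cd,276,290,0), "cart",atz(cs,254,217,24),atz(cd,269,205,24))
print(proj(cs,[159,526,213]),proj(cd,[159,526,213]))
E
```

```text
dockside foot [504.34902682 166.28435019   8.        ] [500.17278302 187.84246696   0.        ] cart [ 486.94673401 -110.9876887    24.        ] [498.35491677 -71.57054392  24.        ]
[-24.95780185 122.02358217] [774.33128491 372.14253563]
```

View pics/c1.png

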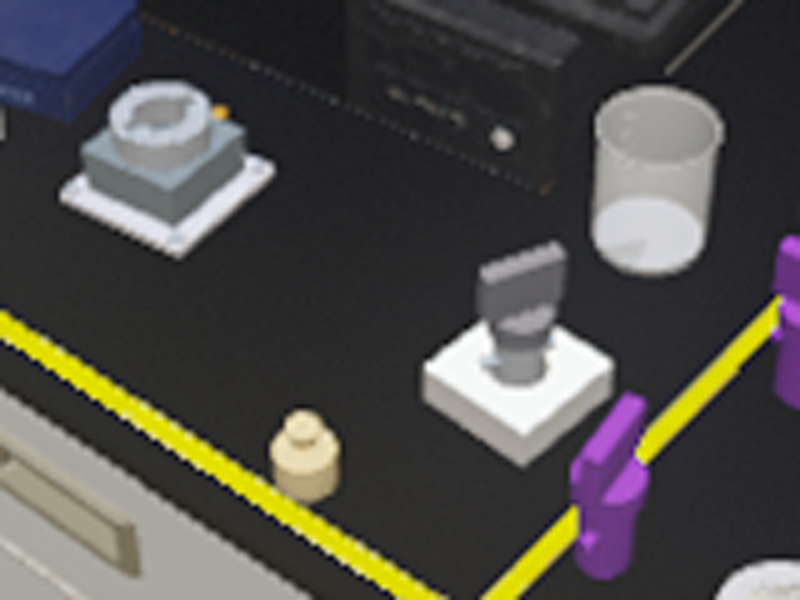

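View pics/c2.png

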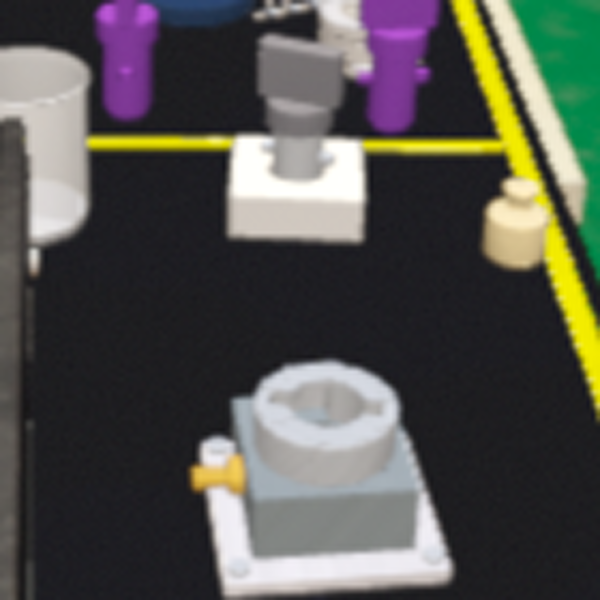

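```bash
python3 - <<'E'
from h import *
cs=cams.get_calibration("scene");cd=cams.get_calibration("side")
A=lambda u,v,z:np.round(atz(cs,150+u/5,140+v/5,z)[:2],1)
k=140/600
B=lambda u,v,z:np.round(atz(cd,200+u*k,160+v*k,z)[:2],1)
print("collar",A(161,111,58),B(327,405,58))
print("foot A L,F,R",A(62,190,8),A(178,248,8),A(273,166,8),"B FL FR",B(226,585,8),B(452,572,8))
print("slots B",B(274,402,58),B(382,408,58)," A",A(128,115,58),A(195,105,58))
print("guide blockA L F R z38",A(85,152,38),A(170,192,38),A(243,132,38))
print("block A L F R z24",A(424,372,24),A(522,437,24),A(612,372,24),"B top FL FR BL BR",B(228,203,24),B(365,206,24),B(238,137,24),B(360,140,24))
print("bar top A",A(480,268,98),A(565,245,98),"B",B(262,38,98),B(342,54,98))
print("weight",A(305,490,0),B(515,255,0),"beaker",A(650,245,0))
E
```

```text
collar [503.8 162.8] [500.7 165. ]
foot A L,F,R [456.5 203. ] [463.  114.5] [551.  122.7] B FL FR [540.9 213. ] [452.3 205.7]
slots B [521.8 163.1] [478.9 166.9]  A [489.2 174.7] [520.2 151.7]
guide blockA L F R z38 [466.  188.8] [471.6 125.8] [537.1 131.4]
block A L F R z24 [462.9 -66.4] [ 458.6 -133.9] [ 524.8 -142.6] B top FL FR BL BR [534.6 -60. ] [462.7 -57.8] [ 527.3 -136.4] [ 458.4 -134. ]
bar top A [480.  -88.5] [ 520.6 -111. ] B [ 517.1 -106.9] [476.2 -87.3]
weight [378.7 -57.8] [382.7 -48.9] beaker [643.  -87.5]
```

```bash
python3 -m handwheel '[[-0.043,-0.025,0,0],[-0.086,-0.05,0,0],[-0.130,-0.075,0,0],[-0.173,-0.1,0,0],[-0.216,-0.123,0,0]]' 0 60; python3 -m handwheel '[[-0.043,-0.025,0,0],[-0.086,-0.05,0,0],[-0.130,-0.075,0,0],[-0.173,-0.1,0,0],[-0.216,-0.123,0,0]]'; python3 -m handwheel '[[0,0,0,0],[0,0,0,0]]'; python3 - <<'E'
from h import *
s=read_state();print(s["clock"],s["eef_pos"],s["eef_rot"],s["joints"])
import pickle;pickle.dump((cams.get_calibration("wrist"),s),open("w1.pkl","wb"))
im=snap("wrist","w1.png")
E
```

```text
clock: 0.78
eef_pos: [331.2, 344.6, 213.1]
eef_rot: [-3.141, -0.0, 2.848]
wrist_force: [0.8, 1.1, 0.9]
finger_gap: 94.3
clock: 1.4
eef_pos: [503.2, 162.9, 213.1]
eef_rot: [-3.141, -0.0, 2.848]
wrist_force: [0.5, 0.8, -0.3]
finger_gap: 93.9
clock: 1.65
eef_pos: [502.8, 163.1, 212.8]
eef_rot: [-3.14, -0.001, 2.847]
wrist_force: [-0.1, 0.1, 0.3]
finger_gap: 93.9
1.65 [502.84346886 163.06813027 212.81205459] [-3.14039652e+00 -9.31191580e-04  2.84729726e+00] [ 2.44572872e-01  2.53673872e-01  1.58141232e+00 -5.68300808e-04
  1.30791955e+00 -1.03178055e+00]
```

View pics/w1.png

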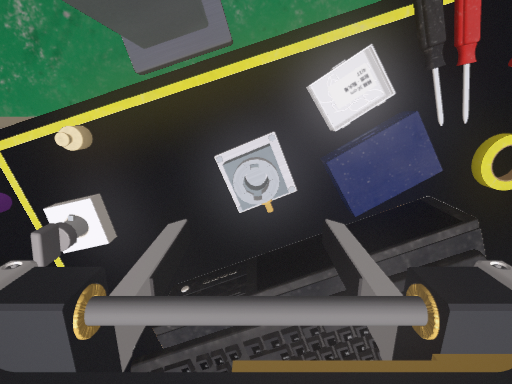

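```bash
python3 - <<'E'
from h import *
s=cv2.imread("pics/w1.png")
a=cv2.resize(s[125:221,206:306],(600,576),interpolation=cv2.INTER_CUBIC) # x6
cv2.imwrite("pics/c3.png",a)
E
```

```text
(no output)
```

View pics/c3.png

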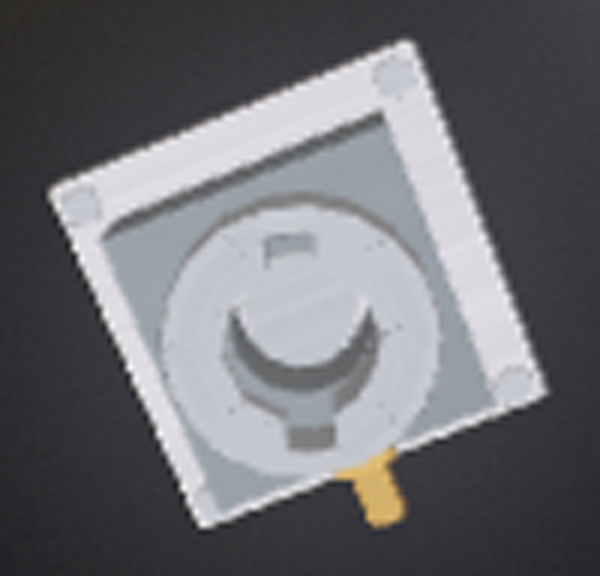

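```bash
python3 - <<'E'
from h import *
import pickle
c,s=pickle.load(open("w1.pkl","rb"))
P=lambda u,v,z:atz(c,206+u/6,125+v/6,z)[:2]
print("collar edges L R T B",*[P(*p,58).round(1) for p in((161,340),(438,338),(305,203),(298,475))])
print("center",P(300,339,58).round(1))
a,b=P(290,236,58),P(312,450,58)
print("slot ends",a,b,np.linalg.norm(a-b),(a+b)/2,np.degrees(np.arctan2(*(b-a)[::-1])))
q=[P(*p,8) for p in((50,190),(408,40),(547,392),(205,528))]
print("foot",np.round(q,1),np.mean(q,0),[np.degrees(np.arctan2(*(q[i]-q[j])[::-1])).round(1) for i,j in((3,0),(2,1),(0,1),(3,2))])
Q=lambda u,v,z:atz(c,u,v,z)[:2].round(1)
print("block corners",Q(45,206,24),Q(100,194,24),Q(116,243,24))
E
```

```text
collar edges L R T B [494.  137.6] [509.9 191.4] [475.8 173.6] [529.6 155.8]
center [502.  164.6]
slot ends [481.21276746 168.7994463 ] [525.23452463 160.17346883] 44.858918757460096 [503.22364605 164.48645757] -11.0865290972577
foot [[463.5 116.6]
 [454.9 203.9]
 [542.6 213.2]
 [551.7 125.6]] [503.19039136 164.84019929] [np.float64(5.8), np.float64(6.1), np.float64(-84.4), np.float64(-84.0)]
block corners [ 458.9 -126.3] [465.1 -46.1] [538.5 -56.1]
```

```bash
python3 -m handwheel '[[-0.014,-0.05,0,0],[-0.028,-0.101,0,0],[-0.042,-0.151,0,0],[-0.056,-0.202,0,5],[-0.070,-0.252,0,10]]'; python3 -m handwheel '[[0,0,0,0],[0,0,0,0]]'; python3 - <<'E'
from h import *
s=read_state();print(s["clock"],s["eef_pos"],s["eef_rot"],s["joints"])
import pickle;pickle.dump((cams.get_calibration("wrist"),s),open("w2.pkl","wb"))
im=snap("wrist","w2.png")
a=cv2.resize(im[90:250,170:370,::-1],(800,640)[:2],interpolation=cv2.INTER_CUBIC)
cv2.imwrite("pics/c4.png",cv2.resize(im[90:240,160:360,::-1],(800,600),interpolation=cv2.INTER_CUBIC))
E
```

```text
clock: 2.33
eef_pos: [496.4, -98.4, 213.5]
eef_rot: [-3.141, 0.0, 2.672]
wrist_force: [-0.9, 0.4, 0.8]
finger_gap: 94.1
clock: 2.58
eef_pos: [496.3, -97.3, 213.7]
eef_rot: [-3.141, 0.0, 2.674]
wrist_force: [0.4, 0.2, 0.0]
finger_gap: 93.7
2.575 [496.33611466 -97.27043973 213.66089258] [-3.14096172e+00  1.10823706e-04  2.67405344e+00] [-2.65618006e-01  2.01172125e-01  1.64383518e+00 -6.65184981e-04
  1.29660337e+00 -1.36869497e+00]
```

View pics/c4.png

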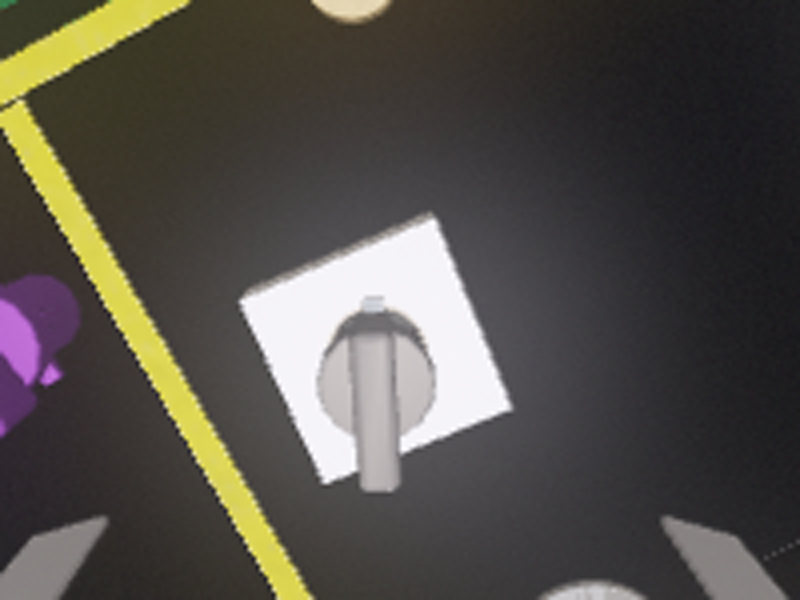

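```bash
python3 - <<'E'
from h import *
import pickle
c,s=pickle.load(open("w2.pkl","rb"))
P=lambda u,v,z:atz(c,160+u/4,90+v/4,z)[:2]
q=[P(*p,24) for p in((240,300),(434,217),(512,408),(325,484))]
print(np.round(q,1),np.mean(q,0),[np.linalg.norm(q[i]-q[i-1]).round(1) for i in range(4)])
n=P(371.5,335,98);f=P(380.5,490,98);print("bar near",n,"far",f,np.linalg.norm(n-f),np.degrees(np.arctan2(*(n-f)[::-1])))
d=(n-f)/np.linalg.norm(n-f);print("centre from far end",f+23*d,"width",np.linalg.norm(P(361,490,98)-P(400,489,98)))
print("drum",P(377,383,66))
yaw=s["eef_rot"][2];x=np.array([np.cos(yaw),np.sin(yaw)]);y=np.array([np.sin(yaw),-np.cos(yaw)])
for t in (f+23*d,np.mean(q,0)):
    e=t-s["eef_pos"][:2];print(e@x,e@y,np.degrees(yaw))
E
```

```text
[[ 461.8 -131.8]
 [ 466.2  -62.5]
 [ 536.   -67. ]
 [ 531.7 -136.5]] [498.92167866 -99.43561229] [np.float64(70.0), np.float64(69.4), np.float64(69.9), np.float64(69.6)]
bar near [478.31466346 -90.45872451] far [ 518.33993628 -107.98531656] 43.69443778774114 156.35195920218408
centre from far end [497.27132156 -98.75962016] width 10.76861336728631
drum [497.96328695 -98.96591541]
-1.5060006971432323 -0.9078723530111548 153.21197629355032
-3.283905081068004 -0.7675160121096255 153.21197629355032
```

```bash
python3 -m handwheel '[[-0.002,-0.0008,0.04,-3],[-0.002,-0.0008,0.08,-3],[-0.002,-0.0008,0.11,-3],[-0.002,-0.0008,0.13,-3],[-0.002,-0.0008,0.1355,-3]]' 0.4 60; python3 -m handwheel '[[0,0,0,0],[0,0,0,0]]';python3 - <<'E'
from h import *
s=read_state();print(np.degrees(s["eef_rot"]))
import pickle;pickle.dump((cams.get_calibration("wrist"),s),open("w3.pkl","wb"))
im=snap("wrist","w3.png")
E
```

```text
clock: 3.25
eef_pos: [497.5, -97.2, 77.3]
eef_rot: [-3.141, -0.002, 2.73]
wrist_force: [1.1, -0.8, 0.1]
finger_gap: 56.7
clock: 3.5
eef_pos: [497.9, -96.9, 78.1]
eef_rot: [-3.141, -0.0, 2.73]
wrist_force: [-0.9, 0.1, 0.0]
finger_gap: 56.0
[-1.79963267e+02 -1.97336268e-02  1.56433565e+02]
```

View pics/w3.png

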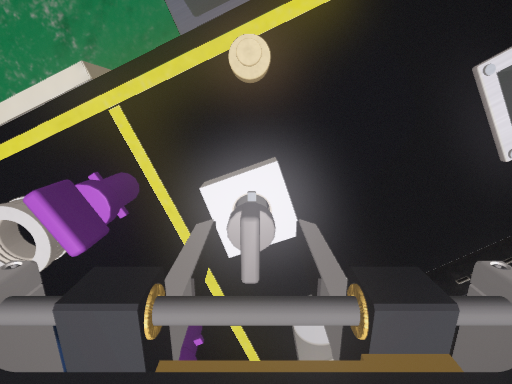

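```bash
python3 - <<'E'
from h import *
import pickle
im=cv2.imread("pics/w3.png")
print(im[262,230:272,1]); print(im[275,230:272,1])
c,s=pickle.load(open("w3.pkl","rb"))
print(s["eef_pos"],proj(c,s["eef_pos"]),c["R"]@s["eef_pos"]+c["t"])
yaw=s["eef_rot"][2];x=np.array([np.cos(yaw),np.sin(yaw)]);y=np.array([np.sin(yaw),-np.cos(yaw)])
for u,v in((250.5,282),(250.5,240),(242,270),(259,270)):
    p=atz(c,u,v,98)[:2];e=p-s["eef_pos"][:2];print(p,e@x,e@y)
E
```

```text
[ 70  69  70  70  69  71  71  70  71  70  74 122 144 153 162 169 170 170
 171 172 171 171 170 170 170 164 155 149 138  99  75  70  70  70  70  70
  69  69  69  69  67  68]
[ 60  62  60  60  61  61  60  61  60  61  62 109 138 149 158 165 167 166
 167 166 165 165 165 165 165 160 153 147 132  84  63  60  60  60  60  60
  58  60  59  58  58  59]
[497.94287209 -96.89505192  78.1347495 ] [254.14338857 237.07907962] [ -1.01480848  30.10861661 185.03312169]
[ 516.64070269 -107.42604361] -21.34879573022073 -2.1770566801411153
[490.36223709 -95.82393697] 7.3766328464344095 -2.049049094676182
[ 506.78739078 -108.81268638] -12.871675214195019 -7.38752321318452
[510.97281746 -99.18702346] -12.859568229992545 3.10871595014848
```

```bash
python3 -m handwheel '[[0.0004,-0.002,0,0],[0.0004,-0.002,0,0]]' 0.4 60;  python3 -m handwheel '[[0,0,0,0],[0,0,0,0],[0,0,0,0],[0,0,0,0],[0,0,0,0]]' 1 60; python3 -m handwheel '[[0,0,-0.02,0],[0,0,-0.04,0],[0,0,-0.06,0],[0,0,-0.08,0],[0,0,-0.10,0]]'; python3 -m handwheel '[[0,0,0,0]]'
```

```text
clock: 3.8
eef_pos: [496.8, -98.9, 78.4]
eef_rot: [-3.141, 0.0, 2.73]
wrist_force: [-0.3, -0.3, -0.1]
finger_gap: 56.3
clock: 4.42
eef_pos: [496.8, -98.9, 78.4]
eef_rot: [-3.141, 0.0, 2.73]
wrist_force: [0.3, -0.1, -2.0]
finger_gap: 11.9
clock: 5.05
eef_pos: [496.7, -98.8, 178.9]
eef_rot: [-3.141, -0.0, 2.73]
wrist_force: [-0.4, 0.7, -1.1]
finger_gap: 11.3
clock: 5.18
eef_pos: [497.1, -98.9, 179.8]
eef_rot: [-3.141, 0.002, 2.73]
wrist_force: [-0.4, 0.2, -1.2]
finger_gap: 11.7
```

```bash
python3 -m handwheel '[[0.02,0.048,0,-2],[0.04,0.097,0,-5],[0.06,0.146,0,-8],[0.08,0.195,0,-10.5],[0.100,0.2437,0,-12.5]]' ; python3 -m handwheel '[[0,0,0,0],[0,0,0,0],[0,0,0,0]]'; python3 - <<'E'
from h import *
s=read_state();print(s["eef_pos"],np.degrees(s["eef_rot"]))
import pickle;pickle.dump((cams.get_calibration("wrist"),s),open("w4.pkl","wb"))
im=snap("wrist","w4.png")
cv2.imwrite("pics/c5.png",cv2.resize(im[130:280,156:356,::-1],(800,600),interpolation=cv2.INTER_CUBIC))
snap("side","side1.png");snap("scene","scene1.png")
E
```

```text
clock: 5.8
eef_pos: [502.4, 166.1, 178.3]
eef_rot: [-3.14, 0.001, 2.949]
wrist_force: [1.0, -1.3, -1.3]
finger_gap: 11.6
clock: 6.18
eef_pos: [502.4, 165.1, 178.0]
eef_rot: [-3.14, 0.0, 2.948]
wrist_force: [-0.1, 0.3, -1.1]
finger_gap: 11.5
[502.43892858 165.09343996 178.0065627 ] [-1.79906854e+02  9.83033887e-03  1.68896810e+02]
```

View pics/c5.png

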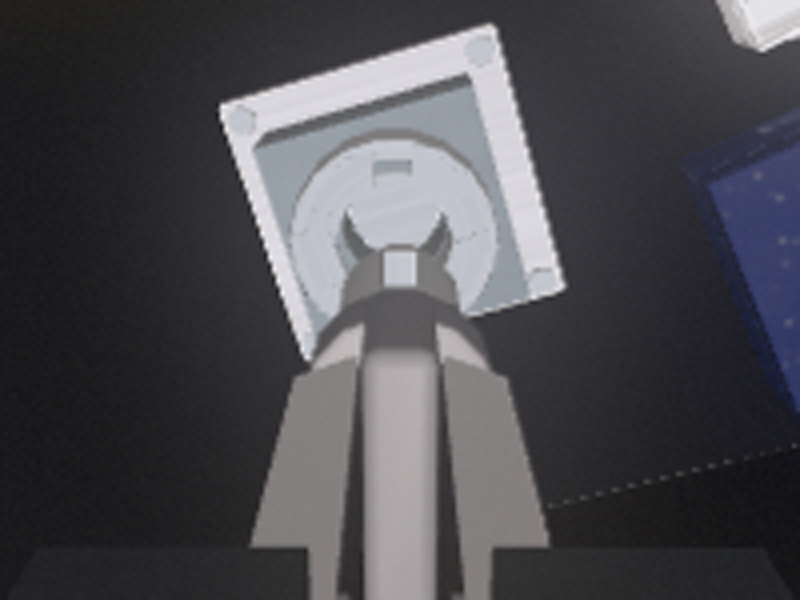

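```bash
python3 - <<'E'
from h import *
import pickle
c,s=pickle.load(open("w4.pkl","rb"))
e0=s["eef_pos"];yaw=s["eef_rot"][2];x=np.array([np.cos(yaw),np.sin(yaw)]);y=np.array([np.sin(yaw),-np.cos(yaw)])
def T(u,v,z):
    p=atz(c,156+u/4,130+v/4,z)[:2]; e=p-e0[:2]; return p.round(1),round(e@x,2),round(e@y,2)
u0=e0[2]-78.4
print("lug end bottom",T(400.5,250,u0+30),"R",T(416,250,u0+30),T(384,250,u0+30),"top?",T(400.5,288,u0+36))
print("nose L R",T(341,300,u0+36),T(460,300,u0+36))
print("drum",T(310,370,u0+66),T(492,370,u0+66))
print("slot end",T(392,160,58),"collar L R",T(291,232,58),T(497,232,58),"top",T(394,140,58))
q=[T(*p,8)[0] for p in((220,104),(494,25),(565,288))]
print("foot",q,(q[0]+q[2])/2)
for z in (58,): print("dock est in tool",[(np.array([502.8,164.6])-e0[:2])@v for v in (x,y)])
E
```

```text
lug end bottom (array([485.7, 169.7]), np.float64(17.33), np.float64(1.28)) R (array([486.3, 172.8]), np.float64(17.33), np.float64(4.48)) (array([485. , 166.3]), np.float64(17.33), np.float64(-2.13)) top? (array([491.9, 168.5]), np.float64(11.02), np.float64(1.29))
nose L R (array([492.1, 156.1]), np.float64(8.44), np.float64(-10.82)) (array([496.7, 179.9]), np.float64(8.47), np.float64(13.4))
drum (array([494.4, 151.6]), np.float64(5.31), np.float64(-14.81)) (array([500.6, 183.4]), np.float64(5.35), np.float64(17.59))
slot end (array([480.5, 168.3]), np.float64(22.11), np.float64(-1.02)) collar L R (array([494.9, 137.4]), np.float64(2.09), np.float64(-28.64)) (array([505.6, 192.6]), np.float64(2.16), np.float64(27.64)) top (array([475.3, 169.9]), np.float64(27.53), np.float64(-0.48))
foot [array([462.6, 117.1]), array([455.2, 204.6]), array([542.4, 213.1])] [502.5 165.1]
dock est in tool [np.float64(-0.44933785075497734), np.float64(-0.4146698133575847)]
```

```bash
python3 - <<'E'
from h import *
s=cv2.imread("pics/scene1.png");d=cv2.imread("pics/side1.png")
cs=cams.get_calibration("scene");cd=cams.get_calibration("side")
print(proj(cs,[502,165,100]),proj(cd,[502,165,100]))
a=cv2.resize(s[95:195,150:217],(402,600),interpolation=cv2.INTER_CUBIC) # x6
b=cv2.resize(d[195:295,243:309],(396,600),interpolation=cv2.INTER_CUBIC)
cv2.imwrite("pics/c6.png",np.hstack([a,b]))
E
```

```text
[179.82055767 150.35744798] [276.69632504 233.75034657]
```

View pics/c6.png

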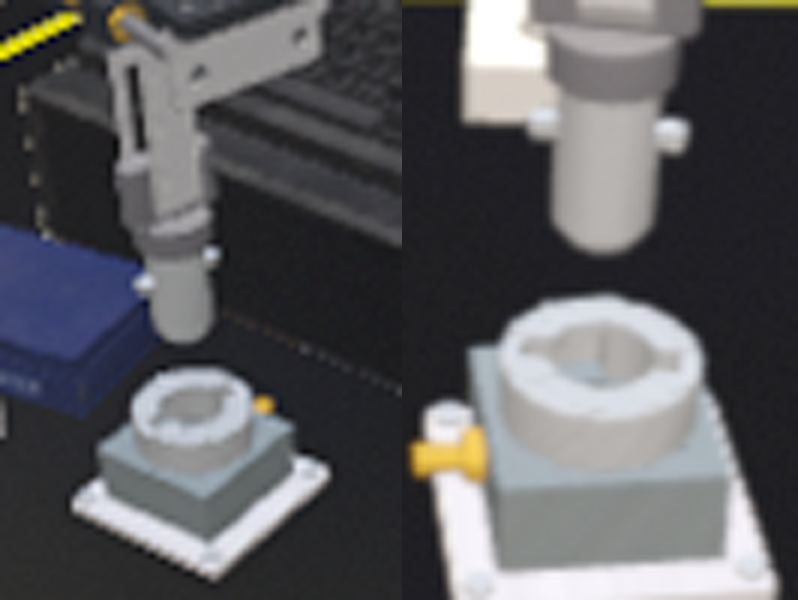

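```bash
python3 - <<'E'
from h import *
from scipy.optimize import fsolve
import pickle
cs=cams.get_calibration("scene");cd=cams.get_calibration("side")
c,s=pickle.load(open("w4.pkl","rb"));e0=s["eef_pos"]
def solve(us,ud,z,z2):
    return fsolve(lambda p:[proj(cs,[*p,z])[0]-us,proj(cd,[*p,z2])[0]-ud],[500,165])
u0=e0[2]-78.4
nose=solve(150+183/6,243+(604.5-402)/6,u0+14,u0+15)
col=solve(150+193.5/6,243+(601.5-402)/6,55,55)
print("nose",nose,"collar",col,"diff",col-nose,"eef",e0)
# vertical check: collar top centre
print("collar top A,B",atz(cs,150+193/6,95+407/6,58),atz(cd,243+(602-402)/6,195+358/6,58))
yaw=s["eef_rot"][2];x=np.array([np.cos(yaw),np.sin(yaw)]);y=np.array([np.sin(yaw),-np.cos(yaw)])
d=col-nose;print(d@x,d@y)
# sensitivity lug line check side: 
print("lug pts side", [atz(cd,243+(u-402)/6,195+v/6,u0+33) for u,v in((538,123),(680,137))])
E
```

```text
nose [502.29203263 160.83735025] collar [500.21983002 159.32720604] diff [-2.07220262 -1.51014421] eef [502.43892858 165.09343996 178.0065627 ]
collar top A,B [501.68044991 160.75153067  58.        ] [500.66963099 165.47794049  58.        ]
1.742596576257688 -1.88093497385503
lug pts side [array([521.27494575, 161.06985791, 132.6065627 ]), array([483.27225806, 168.03764766, 132.6065627 ])]
```

```bash
python3 -m handwheel '[[0.0019,-0.0019,0.01,-0.7],[0.0019,-0.0019,0.02,-0.7],[0.0019,-0.0019,0.03,-0.7],[0.0019,-0.0019,0.037,-0.7],[0.0019,-0.0019,0.037,-0.7]]';python3 -m handwheel '[[0,0,0.0025,0],[0,0,0.005,0],[0,0,0.0075,0],[0,0,0.010,0],[0,0,0.012,0]]';python3 -m handwheel '[[0,0,0.002,0],[0,0,0.004,0],[0,0,0.006,0],[0,0,0.006,0]]'
```

```text
clock: 6.95
eef_pos: [500.1, 163.7, 140.7]
eef_rot: [-3.14, -0.0, 2.96]
wrist_force: [-0.8, -0.4, -1.4]
finger_gap: 11.9
clock: 7.58
eef_pos: [500.1, 163.7, 128.6]
eef_rot: [-3.14, -0.0, 2.96]
wrist_force: [0.9, -0.4, -0.5]
finger_gap: 11.6
clock: 8.07
eef_pos: [500.0, 163.7, 122.4]
eef_rot: [-3.14, -0.001, 2.96]
wrist_force: [0.4, -0.9, -0.7]
finger_gap: 11.1
```

```bash
python3 -m handwheel '[[0,0,0.002,0],[0,0,0.004,0],[0,0,0.006,0],[0,0,0.008,0],[0,0,0.010,0]]';python3 -m handwheel '[[0,0,0.001,0],[0,0,0.002,0],[0,0,0.003,0],[0,0,0.004,0],[0,0,0.004,0]]'
```

```text
clock: 8.7
eef_pos: [500.0, 163.7, 112.3]
eef_rot: [-3.14, -0.001, 2.96]
wrist_force: [-0.1, 0.3, -0.4]
finger_gap: 11.5
clock: 9.32
eef_pos: [500.0, 163.7, 108.2]
eef_rot: [-3.14, -0.001, 2.96]
wrist_force: [-0.0, -0.0, -2.6]
finger_gap: 11.8
```

```bash
python3 -m handwheel '[[0,0,0.0006,0],[0,0,0.0012,0],[0,0,0.0018,0],[0,0,0.0024,0],[0,0,0.0024,0]]';python3 -m handwheel '[[0,0,0.0005,0],[0,0,0.001,0],[0,0,0.0015,0],[0,0,0.002,0],[0,0,0.002,0]]'
```

```text
clock: 9.95
eef_pos: [500.0, 163.7, 105.8]
eef_rot: [-3.14, -0.001, 2.96]
wrist_force: [-0.3, -0.7, -1.6]
finger_gap: 11.7
clock: 10.58
eef_pos: [500.0, 163.6, 103.7]
eef_rot: [-3.14, -0.001, 2.96]
wrist_force: [-0.5, 0.3, -1.2]
finger_gap: 11.4
```

```bash
python3 -m handwheel '[[0,0,0.0006,0],[0,0,0.0012,0],[0,0,0.0018,0],[0,0,0.0024,0],[0,0,0.003,0]]';python3 -m handwheel '[[0,0,0.0006,0],[0,0,0.0012,0],[0,0,0.0018,0],[0,0,0.0024,0],[0,0,0.003,0]]'
```

```text
clock: 11.2
eef_pos: [500.0, 163.7, 101.0]
eef_rot: [-3.14, -0.001, 2.96]
wrist_force: [-2.0, 0.3, 3.5]
finger_gap: 11.7
clock: 11.82
eef_pos: [500.1, 163.7, 98.0]
eef_rot: [-3.14, -0.0, 2.96]
wrist_force: [-2.1, -0.8, 4.7]
finger_gap: 11.9
```

```bash
python3 -m handwheel '[[0,0,0.001,0],[0,0,0.002,0],[0,0,0.003,0],[0,0,0.004,0],[0,0,0.005,0]]';python3 -m handwheel '[[0,0,0.0008,0],[0,0,0.0016,0],[0,0,0.0024,0],[0,0,0.0026,0],[0,0,0.0026,0]]'
```

```text
clock: 12.45
eef_pos: [500.1, 163.7, 93.1]
eef_rot: [-3.14, -0.0, 2.96]
wrist_force: [-1.8, -0.9, 8.0]
finger_gap: 11.7
clock: 13.08
eef_pos: [500.2, 163.7, 90.8]
eef_rot: [-3.14, -0.0, 2.96]
wrist_force: [-2.6, -0.9, 7.2]
finger_gap: 11.4
```

```bash
python3 -m handwheel '[[0,0,0.0003,2],[0,0,0.0003,4],[0,0,0.0003,6],[0,0,0.0003,8],[0,0,0.0003,10]]';python3 -c "
from h import *
s=read_state();print(s['wrist_force'],s['moment'],s['eef_pos'])"
```

```text
clock: 13.7
eef_pos: [500.7, 163.9, 91.0]
eef_rot: [-3.141, 0.001, 2.785]
wrist_force: [0.1, 0.4, 7.6]
finger_gap: 11.4
[0.10778081 0.42213007 7.5896021 ] [ 0.14922193  0.1482803  -0.00646619] [500.70418324 163.88640444  91.0031357 ]
```

Free turning with low force. Continue in 15° steps.

```bash
python3 -m handwheel '[[0,0,0.0003,3],[0,0,0.0003,6],[0,0,0.0003,9],[0,0,0.0003,12],[0,0,0.0003,15]]';python3 -c "
from h import *
s=read_state();print(s['wrist_force'],s['moment'],s['eef_pos'])"; python3 -m handwheel '[[0,0,0.0002,3],[0,0,0.0002,6],[0,0,0.0002,9],[0,0,0.0002,12],[0,0,0.0002,15]]';python3 -c "
from h import *
s=read_state();print(s['wrist_force'],s['moment'],s['eef_pos'])"
```

```text
clock: 14.32
eef_pos: [501.4, 164.2, 91.3]
eef_rot: [3.14, 0.003, 2.521]
wrist_force: [-0.1, 0.1, 7.7]
finger_gap: 11.7
[-0.14645153  0.07126355  7.74850967] [ 0.11992246 -0.00667833  0.05432888] [501.40333813 164.15598358  91.33050857]
clock: 14.95
eef_pos: [502.1, 164.3, 91.7]
eef_rot: [3.138, 0.003, 2.258]
wrist_force: [-0.2, -0.9, 7.1]
finger_gap: 11.4
[-0.16367408 -0.87949962  7.05002497] [-0.03400944  0.07460023  0.016473  ] [502.0946274 164.3269427  91.7002253]
```

```bash
python3 -m handwheel '[[0,0,0.0009,3],[0,0,0.001,6],[0,0,0.001,9],[0,0,0.001,12],[0,0,0.001,15]]';python3 -c "
from h import *
s=read_state();print(s['wrist_force'],s['moment'],s['eef_pos'])"; python3 -m handwheel '[[0,0,0.0006,3],[0,0,0.0006,6],[0,0,0.0006,9],[0,0,0.0006,12],[0,0,0.0006,15]]';python3 -c "
from h import *
s=read_state();print(s['wrist_force'],s['moment'],s['eef_pos'])"
```

```text
clock: 15.58
eef_pos: [502.8, 164.5, 91.3]
eef_rot: [3.135, 0.003, 1.994]
wrist_force: [0.2, -0.2, 8.1]
finger_gap: 11.6
[ 0.1850142  -0.2123138   8.13307225] [-0.1825074   0.00292826  0.0283313 ] [502.77817574 164.48492109  91.28092451]
clock: 16.2
eef_pos: [503.4, 164.6, 91.2]
eef_rot: [3.133, 0.001, 1.731]
wrist_force: [-0.3, -0.5, 8.2]
finger_gap: 11.7
[-0.29148433 -0.4789372   8.24006043] [-0.19320009  0.0906056   0.0386231 ] [503.40579195 164.63243137  91.22560279]
```

```bash
python3 -m handwheel '[[0,0,0.0005,1],[0,0,0.0005,2],[0,0,0.0005,3],[0,0,0.0005,4]]';python3 -c "
from h import *
s=read_state();print(s['wrist_force'],s['moment'],s['eef_rot'])";python3 -m handwheel '[[0,0,0.0003,1],[0,0,0.0003,2],[0,0,0.0003,3],[0,0,0.0003,4]]';python3 -c "
from h import *
s=read_state();print(s['wrist_force'],s['moment'],s['eef_rot'])"
```

```text
clock: 16.7
eef_pos: [503.4, 164.7, 91.1]
eef_rot: [3.133, -0.0, 1.661]
wrist_force: [-4.5, -0.3, 8.9]
finger_gap: 11.8
[-4.5062994  -0.29517176  8.92385187] [-0.12275051  1.15450895  0.22121784] [ 3.13251145e+00 -1.70497413e-04  1.66060069e+00]
clock: 17.2
eef_pos: [502.8, 164.8, 91.0]
eef_rot: [3.134, -0.001, 1.591]
wrist_force: [-7.7, -1.0, 11.9]
finger_gap: 11.4
[-7.71783423 -0.98072771 11.94895846] [-0.23303868  1.85534603  0.45494339] [ 3.13401216e+00 -6.31524728e-04  1.59091625e+00]
```

```bash
python3 -m handwheel '[[0,0,0.0003,-3],[0,0,0.0003,-6],[0,0,0.0003,-9],[0,0,0.0003,-9]]';python3 -c "
from h import *
s=read_state();print(s['wrist_force'],s['moment'],s['eef_rot'])";python3 -m handwheel '[[0,0,-0.0004,0],[0,0,-0.0008,0],[0,0,-0.0012,0],[0,0,-0.0016,0],[0,0,-0.0020,0]]';python3 -c "
from h import *
s=read_state();print(s['wrist_force'],s['moment'],s['eef_rot'])"
```

```text
clock: 17.7
eef_pos: [503.1, 165.0, 91.1]
eef_rot: [3.133, 0.0, 1.749]
wrist_force: [-2.5, 0.9, 7.6]
finger_gap: 11.4
[-2.46590858  0.85305624  7.57218145] [-0.04079628  0.47310299 -0.01442392] [3.13299135e+00 3.29119029e-04 1.74868936e+00]
clock: 18.32
eef_pos: [503.1, 165.0, 93.3]
eef_rot: [3.133, 0.0, 1.749]
wrist_force: [-2.1, -1.0, 7.9]
finger_gap: 11.8
[-2.09652103 -1.03648001  7.86946064] [-0.2377412   0.67382371 -0.03922976] [3.13273178e+00 2.61695569e-04 1.74872550e+00]
```

```bash
python3 -m handwheel '[[0,0,-0.0004,0],[0,0,-0.0008,0],[0,0,-0.0012,0],[0,0,-0.0012,0]]';python3 -c "
from h import *
s=read_state();print(s['wrist_force'],s['moment'],s['eef_rot'])";python3 -m handwheel '[[0,0,-0.0003,0],[0,0,-0.0006,0],[0,0,-0.0009,0],[0,0,-0.0009,0]]';python3 -c "
from h import *
s=read_state();print(s['wrist_force'],s['moment'],s['eef_rot'])"
```

```text
clock: 18.82
eef_pos: [503.1, 165.0, 94.6]
eef_rot: [3.133, 0.0, 1.749]
wrist_force: [-2.6, -0.1, 6.0]
finger_gap: 11.6
[-2.61921948 -0.0840139   6.0079536 ] [-0.25090518  0.7435357   0.01675271] [3.13273112e+00 3.00534220e-04 1.74878310e+00]
clock: 19.32
eef_pos: [503.1, 165.0, 95.4]
eef_rot: [3.133, 0.0, 1.749]
wrist_force: [-1.6, 0.0, 3.0]
finger_gap: 11.7
[-1.62038235  0.02932498  2.97160821] [-0.21805214  0.47597939 -0.0086744 ] [3.13282347e+00 3.02273633e-04 1.74877635e+00]
```

```bash
python3 -m handwheel '[[0,0,-0.0003,0],[0,0,-0.0006,0],[0,0,-0.0006,0]]';python3 -c "
from h import *
s=read_state();print(s['wrist_force'],s['moment'],s['eef_rot'])"; python3 -m handwheel '[[0,0,0,0],[0,0,0,0],[0,0,0,0]]' 0.5 60;python3 -m handwheel '[[0,0,-0.01,0],[0,0,-0.03,0],[0,0,-0.06,0],[0,0,-0.09,0],[0,0,-0.12,0]]'; python3 -m handwheel '[[0.04,0,-0.01,0],[0.08,0,-0.02,0],[0.08,0,-0.02,0],[0.08,0,-0.02,0]]';python3 - <<'E'
from h import *
s=read_state();print(s["eef_pos"],np.degrees(s["eef_rot"]),s["wrist_force"])
im=snap("wrist","w5.png")
a=snap("scene","scene2.png");d=snap("side","side2.png")
a=cv2.resize(a[105:205,150:217,::-1],(402,600),interpolation=cv2.INTER_CUBIC)
b=cv2.resize(d[195:295,243:309,::-1],(396,600),interpolation=cv2.INTER_CUBIC)
cv2.imwrite("pics/c7.png",np.hstack([a,b]))
E
```

```text
clock: 19.7
eef_pos: [503.0, 165.0, 95.6]
eef_rot: [3.133, 0.0, 1.749]
wrist_force: [2.6, 1.1, -5.8]
finger_gap: 11.7
[ 2.55390801  1.0623258  -5.82124296] [-0.02719404 -0.38636416  0.00773   ] [3.13319047e+00 2.90497330e-04 1.74872170e+00]
clock: 20.08
eef_pos: [503.1, 165.0, 95.7]
eef_rot: [3.133, 0.0, 1.749]
wrist_force: [-0.4, 0.5, 0.5]
finger_gap: 38.3
clock: 20.7
eef_pos: [502.0, 164.9, 217.6]
eef_rot: [3.132, 0.0, 1.749]
wrist_force: [0.3, -0.5, 0.2]
finger_gap: 46.8
clock: 21.2
eef_pos: [487.6, 243.1, 237.7]
eef_rot: [3.132, 0.0, 1.749]
wrist_force: [0.4, 0.3, -0.9]
finger_gap: 47.3
[487.59341522 243.14014142 237.73146991] [1.79454838e+02 2.25741810e-02 1.00205811e+02] [ 0.41116303  0.25298721 -0.88735987]
```

View pics/c7.png

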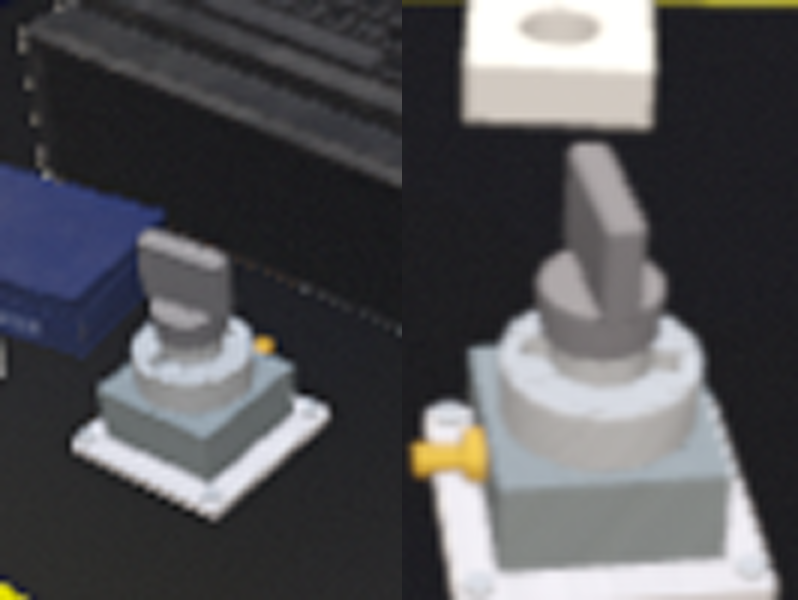

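```bash
python3 - <<'E'
from h import *
cd=cams.get_calibration("side")
c=np.array([501.8,164.5]);x=np.array([-.177,.984])
for zc in (61,66,72):
    p=proj(cd,[*(c+23*x),zc+49]);q=proj(cd,[*(c-23*x),zc+49]);print(zc,(p-[243,195])*6+[402,0],(q-[243,195])*6+[402,0])
s=read_state();print(s["clock"],s["qd"].round(3));print(manip.sign_off())
E
```

```text
61 [628.09988502 246.42015257] [586.15179336 157.9466838 ]
66 [629.07333531 230.59050529] [586.92694082 142.76330898]
72 [630.25065787 211.44561295] [587.86399247 124.40859953]
21.35 [ 0.     0.002 -0.002  0.001 -0.001  0.001]
the job is handed in; nothing more can be done
None
```

The cartridge is in the dock and locked as far as my checks show. I signed off at 21.35 s; no verdict came back.

**What I did:** I gripped the cartridge by its bar at 60 N and lifted it out of the storage block. The pictures showed the collar's slots at about −11° in the world frame. The lugs dropped into the slots at the first try, and the spring met the nose at the height I expected. I pressed in about 10.5 mm, twisted clockwise until it hit the stop, eased back about 9° and let the spring lift it. The highest force reading in that stage was about 14 N, well under the 80 N limit.

**Last checks:**
- **Locked:** a light upward pull before release met resistance (about −6 N). The spring force had also faded at the height where the lock should be.
- **Height and position:** after release, the bar's far and near top edges in the side picture sit at about rows 145 and 232. The values predicted for a centre at 66 mm are 143 and 231. The cartridge looks upright and centred in both views.
- **Arm:** it stands clear with the gripper open. My moves stayed away from the bystanders, but I did not check them again in a picture.

**What disagreed:**
- The cameras differed by 1–2 mm on absolute positions, so I lined up using the cartridge's position relative to the dock.
- During the twist the tool crept up about 1 mm, which I corrected. It also drifted about 3 mm sideways, with almost no side force until the stop, where it reached about 8 N.

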